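# Free the plaster casting from the seized clamp and put it in the drying bay

## Robot

A 7-joint arm with a two-finger parallel gripper is mounted at the origin on the work surface. World frame = base frame: x ahead of the robot, y to its left, z up, the work surface at z = 0. Lengths are in m, angles in rad, forces in N, time in s.
With the tool pointing down it reaches from about 0.425 to 0.925 m from the base axis. Payload 6.8 kg.
Tool frame: the origin (TCP) lies on the centre line of the jaws, within the pads' length; the fingertips stand 14 mm ahead of it and the grasp point (between the pads) lies 5 mm behind it (r.nose_length is the distance from the TCP to the fingertips, in m); z points along the fingers, y is the direction in which the jaws open and shut (so a half turn about z gives the same grasp; the last joint's range is limited). The gripper opens to 85 mm and grips with 20 to 120 N. Pads are 22 mm wide; open, the fingers measure 114 mm over their backs; the gripper's body (76 mm by 85 mm) begins 54 mm behind the grasp point. The pads swing forward as they close: fully open they stand 13 mm farther back than shut.
Start: joints at [-1.304, 0.477, 0.022, 1.555, -0.011, 1.109, -0.083], TCP at [0.247, 0.628, 0.245] pointing down, gripper open.
Joint ranges: [-2.96, 2.96], [-0.34, 2.1], [-1.41, 1.46], [0.24, 2.44], [-1.37, 4.51], [0.17, 1.92], [-2.96, 2.96]. Speed limits (rad/s): [2.39, 2.39, 3.14, 3.14, 3.14, 3.14, 3.14].

## Interface

Orientations are given as a rotation vector (axis times angle).
In Python, from bench import r, imaging, look_for, outline_of gives the robot as it stands. The module is installed in compiled form; this text tells all that it offers.
- The arm moves only by the tool carry_out, never from a script. Its arguments are lists of equal length, an entry for each row: "offset": the shift along the tool's x, y, z as a fraction of full scale, a list of three; "turn": the turn, a rotation vector about the tool's x, y, z as a fraction of full scale, a list of three. A call has 1 to 8 rows; each row is the pose to reach, as a shift and turn from the pose commanded when the call began, along the tool's axes at that moment; what a row does not reach only later rows make up. Full scale, the value 1, is 0.5 m for a shift and 1.5 rad for a turn. A row lasts 1/10 s, in which the tool goes at most 50 mm and 8.59 degrees, less where a joint would pass 70% of its speed; a pose out of reach is approached as far as the arm can. A call with a number of a shift or a turn outside -1 to 1 is refused whole. A call with a gripper value outside its range is refused whole. "hand" is the closure, from 0 (fully open) to 1 (shut), set as the call begins (left out, the last holds). The fingers move at their own pace and stop on an object; "force" is the grip in N (left out, the last holds). Time passes only in rows, so rows that repeat a pose let the fingers close. It gives the time, the measured TCP pose, the force and the opening at its end, in the units of the state.
- r.get_obs(): the state, without advancing time (a new reading comes with each control period).
- imaging.grab_frame(name): name is "scene" or "top" or "wrist"; returns a dict with "pixels" (480x640x3 uint8, red, green, blue), "fx", "fy", "cx", "cy" (pixels), "k1" (the pictures are not rectified: a ray, as slopes to the right and down, at radius r is drawn at 1 + k1 r^2 times it, then the intrinsics apply), "R" (3x3) and "t" (3): a world point X has camera coordinates R X + t. Camera axes: x right, y down, z forward; pixel columns grow to the right and rows downward; lengths in m; the calibration is good to about 2 mm. A picture is of the moment at which its call begins. There is no depth.
- r.hand_in(): hands the job in, once; it reports no verdict.
Trained networks look in the newest picture that a camera, given by its name, has taken for a name from the list of things; names that differ only in an ending like _2 or _b are one class to them, and where a whole thing is asked for, a point or a joint stands for the part that bears it (a point fixed in the world has none). Each returns a list of dicts, best first, with "score" (0 to 1); they miss things now and then, are a little off and sometimes report something else, mostly with a low value. They report only what shows in the picture. A call takes as long as a camera call. They do not tell look-alikes from the thing itself.
- look_for(query, camera): "xyz" ([x, y, z] in m, in the coordinates of the camera as it stood for that picture, good to about 4 mm: the middle of the surface that is visible of it).
- outline_of(query, camera): "region" (480x640 bool, what is visible of it).
The state is a dict: "clock": time; "joints": joint angles; "qvel": joint speeds; "tau": joint torques, N m; "tcp_pos": TCP position; "orientation": TCP orientation; "contact_force": force on the tool from outside, world axes, zero at the start; "moment": the same for the moment, N m; "grip_width": finger opening in m.
Only numpy, scipy, OpenCV 4.12 (cv2) and the standard library are available. Lean on these libraries where they do the work, as an engineer would, in place of code of your own. Each camera call takes 0.05 s, during which the arm holds its last target. There are 200 camera calls.

## Task

The clamp's wing knob is stuck with dried plaster: break it loose with a firm twist counterclockwise (seen from above), turn it on until it stops, then draw the casting out of the clamp and set it down on the bench. Let go, take it again by its narrow tail and slide it head first into the empty drying bay until the head meets the bay's back wall, then let go. Do not tip, drop or throw the brittle casting, and leave everything else on the bench where it is.

Things in the scene. Friction and masses are not known exactly. Their poses are not given: they have to be found in the camera images.
- knob (a joint): Turn of the clamp's wing knob, rad: 0 at the start (clamped), grows counterclockwise seen from above, stop at 2.4. Stuck at first: 0.4 to 0.7 N m starts it, fading over the first 0.3 rad; then it turns freely (0.05 N m) and stays where left. Needs more than one grasp.
- knob_grip (a point): Grip point of the wing knob, on its vertical axis, 91 mm above the bench; turns with the knob. The wing is an upright steel bar 66 mm long (along this point's x), 14 mm thick (y), from 17 mm below this point to 11 mm above it; below it a hub 26 mm across goes 12 mm further down to the clamp's top.
- clamp: Grey clamp fixed to the bench: a portal 85 (x) x 90 (y) x 62 mm high; a passage 40 mm wide and high runs along its x. Origin: centre of underside, below the knob. The casting's tail is in the passage, its head out on the -x side; draw it out to -x. A foot 16 mm across in the tail's groove holds it; it rises 5 mm per rad of knob, clear from 1.6 rad.
- casting: White plaster casting, 0.35 kg, 190 mm long (x), 30 mm high (ribs on the head add 6 mm, look only), flat on the bench. Origin: centre of the head's underside. Head x -55 to 55, 50 mm wide; tail x 55 to 135, 28 mm wide, top groove 8 mm deep at x 91 to 113. Starts about 102 mm from the clamp's origin on its -x side, x axes alike. Centre of mass 10 to 20 mm from the origin towards the tail.
- tail_grip (a point): Point on the casting where the tail may be taken when it is to be slid into the bay: on its centre line, 110 mm from the origin towards the tail, 15 mm above its underside.
- head_end (a point): Centre of the flat end face of the casting's head, 55 mm from its origin, 15 mm above its underside.
- bay: Empty drying bay: low plywood box fixed to the bench, no floor (the casting slides on the bench), open at its +x end. Outside 127 x 88 x 50 mm; inside 64 mm wide, 42 mm high, back wall at x -55, mouth at x +60. Origin: on the bench on its centre line; a casting fully home has its origin here and its x along the bay's x, tail standing out of the mouth.
- bay_full: The other bay, of the same shape, already holding a finished casting. The two bays may stand in either order.
- casting_done: The finished casting in the other bay, same shape as the first; to be left alone.
- jar: A closed jar, 64 mm across and 100 mm high; to be left where it is. Origin on its underside.
- tin: A tin, 72 mm across and 90 mm high; to be left where it is. Origin on its underside.
- bowl: A terracotta bowl, 100 mm across and 50 mm high; to be left where it is. Origin on its underside.
- spatula: A spatula lying on the bench; to be left where it is. Origin on its underside.
- brush: A brush lying on the bench; to be left where it is. Origin on its underside.
- foam_block: A white foam block, 90 x 60 x 45 mm; to be left where it is. Origin on its underside.
- mallet: A wooden mallet lying on the bench; to be left where it is. Origin on its underside.
There are look-alikes about, which are no part of the job. What is shaped like the clamp but red or yellow is not meant.

How it is judged:
On the way, in this order (a step that is already met when the one before it is completed fails the run):
1. the knob is broken loose (turned more than 0.4 rad) with the casting still in the clamp (value of joint knob above 0.4 rad and distance of casting from where it was at the start of the episode below 0.02 m), for 0.2 s.
2. the knob is turned on to its stop (more than 2.2 of 2.4 rad) with the casting still in the clamp (value of joint knob above 2.2 rad and distance of casting from where it was at the start of the episode below 0.02 m), for 0.2 s.
3. the casting is out of the clamp and bay, flat on the bench, at rest and let go (contact force between the fingers and casting below 0.2 N and horizontal distance between casting and clamp above 0.18 m and horizontal distance between casting and bay above 0.09 m and height (world z) of casting below 0.005 m and angle between casting's own z axis and vertical below 0.06 rad and linear speed of casting below 0.02 m/s), for 0.2 s.
4. the casting is gripped by its tail (contact force between the fingers and casting above 2 N and distance between the grasp point and tail_grip below 0.045 m and horizontal distance between casting and bay above 0.05 m), for 0.2 s.
At the end, for the whole second after the job is handed in: The casting lies flat on the bench in the empty bay, head in, within 12 mm of the back wall, at rest and let go, and the knob is still open (above 2.1 rad) (x of casting in the frame of bay between -0.005 and 0.012 m and y of casting in the frame of bay between -0.012 and 0.012 m and x of head_end in the frame of bay below 0 m and angle between the x axis of casting and the x axis of bay, either way round below 0.15 rad and height (world z) of casting below 0.005 m and angle between casting's own z axis and vertical below 0.06 rad and linear speed of casting below 0.02 m/s and contact force between the fingers and casting below 0.2 N and value of joint knob above 2.1 rad); the robot touches nothing.
It fails at once if the casting is tipped by more than 0.5 rad (angle between casting's own z axis and vertical above 0.5 rad).
It fails at once if the casting is dropped or thrown (faster than 1 m/s) (linear speed of casting above 1 m/s).
It fails at once if the finished casting is moved by more than 15 mm (distance of casting_done from where it was at the start of the episode above 0.015 m).
It fails at once if a tool, pot, jar, tin or block is moved by more than 30 mm (distance of any of jar, tin, bowl, spatula, brush, foam_block, mallet from where it was at the start of the episode above 0.03 m).
It also fails if it takes over 66 s, if anything falls off the work surface, if the arm or the gripper's body presses on something with over 40 N, if the wrist force passes 120 N, or if a joint passes its speed limit or range.

## Working session

There is one attempt and no reset: what is moved stays moved. The work goes in short steps, Python scripts to look and compute and a tool call to move; the robot and the scene stay as the last step left them, time stands still between calls to the robot, and variables do not carry over. Pictures are saved under pics/ and viewed, about 8 in all and at most 12, crops included, and the job is handed in when it is done.

Besides the shell and the picture viewer there is one more tool, called after "Emit:" as name(argument=value, ...) on one line, values as JSON. carry_out: Moves the arm, as the interface text tells. Shift numbers are shares of 0.5 m and turn numbers shares of 1.5 rad, none past 1 either way. Its arguments: {"type":"object","properties":{"offset":{"type":"array","items":{"type":"array","items":{"type":"number","minimum":-1,"maximum":1}}},"turn":{"type":"array","items":{"type":"array","items":{"type":"number","minimum":-1,"maximum":1}}},"hand":{"type":"number"},"force":{"type":"number"}},"required":["offset","turn"]}

```bash
mkdir -p pics
cat > h.py <<'E'
import numpy as np, cv2
from bench import r, imaging, look_for, outline_of
from scipy.spatial.transform import Rotation as Ro
def grab(n,f=None):
    g=imaging.grab_frame(n); g['R']=np.array(g['R']); g['t']=np.array(g['t'])
    if f: cv2.imwrite('pics/'+f,cv2.cvtColor(g['pixels'],cv2.COLOR_RGB2BGR))
    return g
def w(g,p): return g['R'].T@(np.array(p)-g['t'])
def ray(g,px,z):
    px=np.atleast_2d(np.array(px,float))
    d=np.stack([(px[:,0]-g['cx'])/g['fx'],(px[:,1]-g['cy'])/g['fy']],1); u=d.copy()
    for _ in range(20): u=d/(1+g['k1']*(u**2).sum(1,keepdims=True))
    D=np.c_[u,np.ones(len(u))]@g['R']; C=-g['R'].T@g['t']
    return C+D*((z-C[2])/D[:,2])[:,None]
def rect(g,m,z):
    ys,xs=np.nonzero(cv2.morphologyEx(m.astype(np.uint8),cv2.MORPH_GRADIENT,np.ones((3,3)))&m.astype(np.uint8))
    P=ray(g,np.c_[xs,ys],z)[:,:2]
    return cv2.minAreaRect((P*1000).astype(np.float32))
def move(pos,rv=None):
    "fractions for offset to world pos & rotation (commanded ~ measured)"
    o=r.get_obs(); R0=Ro.from_rotvec(o['orientation'])
    print('off',np.round(R0.inv().apply(np.array(pos)-o['tcp_pos'])/.5,4))
    if rv is not None: print('turn',np.round((R0.inv()*Ro.from_rotvec(rv)).as_rotvec()/1.5,4))
E
python3 - <<'E'
from h import *
o=r.get_obs(); print({k:np.round(v,3) for k,v in o.items()}); print(r.nose_length)
print(Ro.from_rotvec(o['orientation']).as_matrix().round(3))
for c in ('top','scene'):
    g=grab(c,c+'0.png'); print(c,-g['R'].T@g['t'])
    for n in ['knob_grip','clamp','casting','bay','bay_full','casting_done','jar','tin','bowl','spatula','brush','foam_block','mallet']:
        print(n,[(round(d['score'],2),w(g,d['xyz']).round(3).tolist()) for d in look_for(n,c)])
E
```

```text
{'clock': np.float64(0.0), 'joints': array([-1.304,  0.478,  0.022,  1.556, -0.012,  1.109, -0.083]), 'qvel': array([ 0.   , -0.001, -0.002,  0.001,  0.001, -0.   , -0.   ]), 'tau': array([-1.0000e-03, -5.9645e+01,  1.6080e+00, -2.8119e+01,  1.2000e-02,
        9.0000e-03,  0.0000e+00]), 'tcp_pos': array([0.247, 0.628, 0.244]), 'orientation': array([-5.850e-01, -3.086e+00,  3.000e-03]), 'contact_force': array([ 0.28 ,  0.374, -0.565]), 'moment': array([-0.004, -0.012,  0.007]), 'grip_width': np.float64(0.086)}
0.014
[[-0.931  0.366 -0.001]
 [ 0.366  0.931 -0.002]
 [-0.    -0.002 -1.   ]]
top [0.15394149 0.01224273 1.68304399]
knob_grip [(0.55, [0.178, 0.286, 0.099]), (0.5, [0.538, 0.328, 0.104]), (0.46, [0.337, 0.069, 0.102])]
clamp [(0.95, [0.337, 0.07, 0.065]), (0.76, [0.18, 0.284, 0.06]), (0.74, [0.505, 0.229, 0.029]), (0.6, [0.535, 0.323, 0.061])]
casting [(0.89, [0.507, 0.231, 0.029])]
bay [(0.81, [0.553, -0.272, 0.052])]
bay_full [(0.89, [0.444, -0.241, 0.053])]
casting_done [(0.86, [0.441, -0.156, 0.029])]
jar [(0.86, [0.699, 0.092, 0.101]), (0.61, [0.443, -0.242, 0.05]), (0.1
[... 479 characters left out ...]
 [0.578, 0.316, 0.062]), (0.62, [0.215, 0.281, 0.057]), (0.59, [0.376, 0.074, 0.062])]
casting [(0.56, [0.525, 0.228, 0.031]), (0.42, [0.7, -0.026, 0.019])]
bay [(0.63, [0.58, -0.275, 0.05]), (0.16, [0.527, 0.229, 0.033])]
bay_full [(0.79, [0.461, -0.229, 0.047]), (0.17, [0.527, 0.228, 0.03])]
casting_done [(0.92, [0.455, -0.153, 0.021])]
jar [(0.78, [0.732, 0.091, 0.077]), (0.18, [0.574, 0.315, 0.062])]
tin [(0.91, [0.713, 0.19, 0.079]), (0.44, [0.528, 0.23, 0.035])]
bowl [(0.69, [0.699, -0.027, 0.019])]
spatula [(0.84, [0.609, -0.428, 0.002]), (0.59, [0.456, -0.153, 0.019])]
brush [(0.91, [0.358, 0.325, 0.015])]
foam_block [(0.8, [0.36, -0.334, 0.04])]
mallet [(0.83, [0.65, 0.498, 0.024])]
```

View pics/top0.png

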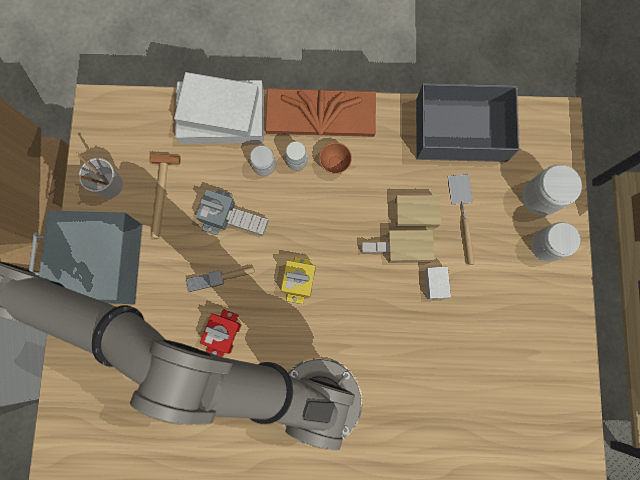

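View pics/scene0.png

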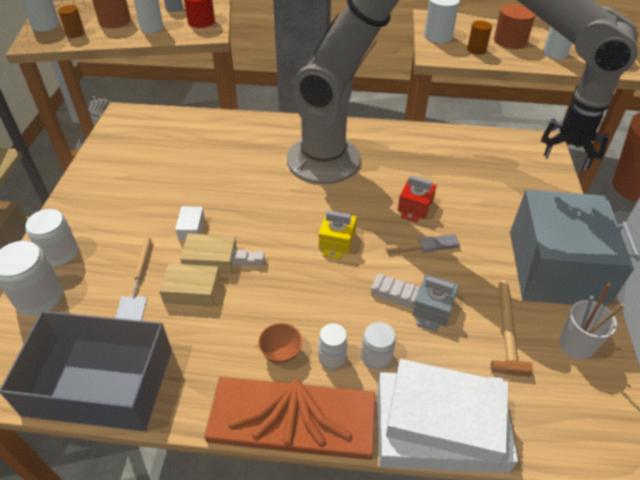

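Run:
```python
from h import *
g=grab('top')
def near(n,x,y,z):
    for d in outline_of(n,'top'):
        m=np.array(d['region']).astype(np.uint8)
        (c,s,a)=rect(g,m,z)
        if np.hypot(c[0]/1000-x,c[1]/1000-y)<.12: print(n,round(d['score'],2),np.round(c,1),np.round(s,1),round(a,1),m.sum())
near('knob_grip',.538,.328,.1);near('clamp',.535,.323,.062);near('casting',.507,.231,.03)
near('bay',.553,-.272,.05);near('bay_full',.444,-.241,.05);near('casting_done',.441,-.156,.03)
```

```text
knob_grip 0.73 [535.8 322.7] [65.9 25.6] 76.1 160
clamp 0.92 [530.4 322.7] [ 95.7 126.9] 72.4 1149
casting 0.68 [507.6 230.6] [118.7  54. ] 75.0 649
bay 0.93 [ 553.1 -275.4] [100.1 133.8] 1.7 1464
bay_full 0.77 [ 443.4 -215.2] [ 91.8 206.9] 1.7 1675
casting_done 0.81 [ 443.3 -152. ] [30.  77.2] 1.7 252
```

The top view shows the grey clamp at about (212,210) with its casting pointing right, and the empty bay at (417,208). The full bay is at (410,245) with its tail to the left, and the red and yellow clamps are decoys. The scene view agrees. Next I'll go above the grey clamp.

```bash
cat >> h.py <<'E'
def rv(yx):
    a=np.radians(yx); x=np.array([np.cos(a),np.sin(a),0]); z=np.array([0,0,-1.]); return Ro.from_matrix(np.c_[x,np.cross(z,x),z]).as_rotvec()
E
python3 -c "
from h import *
move([.52,.30,.25],rv(75))"
```

```text
off [-0.7482 -0.4109 -0.0094]
turn [-0.      0.      0.9718]
```

Emit:
carry_out(offset=[[-0.748,-0.411,0],[-0.748,-0.411,0],[-0.748,-0.411,0],[-0.748,-0.411,0],[-0.748,-0.411,0],[-0.748,-0.411,0],[-0.748,-0.411,0],[-0.748,-0.411,0]], turn=[[0,0,0.972],[0,0,0.972],[0,0,0.972],[0,0,0.972],[0,0,0.972],[0,0,0.972],[0,0,0.972],[0,0,0.972]], hand=0.3)

```text
clock: 2.55
tcp_pos: [0.5039, 0.319, 0.2457]
orientation: [-2.232, -2.21, -0.001]
contact_force: [0.2, 0.5, -0.5]
grip_width: 0.0596
```

```bash
python3 -c "
from h import *
move([.52,.30,.25],rv(75))"
```

```text
off [-0.0376  0.0327 -0.0086]
turn [ 0.0002 -0.0006  0.1679]
```

Emit:
carry_out(offset=[[-0.038,0.033,0],[-0.038,0.033,0],[-0.038,0.033,0]], turn=[[0,0,0.168],[0,0,0.168],[0,0,0.168]])

```text
clock: 2.85
tcp_pos: [0.5198, 0.3007, 0.2454]
orientation: [2.489, 1.916, 0.0]
contact_force: [-0.3, 0.2, -0.2]
grip_width: 0.0599
```

```bash
cat >> h.py <<'E'
def outl(g,c,n,z,px=None):
    for d in outline_of(n,c):
        m=np.array(d['region']).astype(np.uint8); q,s,a=rect(g,m,z)
        print(n,round(d['score'],2),np.round(q,1),np.round(s,1),round(a,1),m.sum())
E
python3 - <<'E'
from h import *
g=grab('wrist','w1.png'); o=r.get_obs(); print(o['tcp_pos'],o['joints'].round(2), -g['R'].T@g['t'])
outl(g,'wrist','knob_grip',.102); outl(g,'wrist','clamp',.062); outl(g,'wrist','casting',.03)
for n in ('knob_grip','casting'): print([(d['score'],w(g,d['xyz']).round(4)) for d in look_for(n,'wrist')])
E
```

```text
[0.51912068 0.30175725 0.24527826] [-0.97  0.37  0.44  1.76 -0.18  1.04 -0.72] [0.53996702 0.37867583 0.37418424]
knob_grip 0.7 [543.7 327.5] [66.6 22.8] 75.5 2570
knob_grip 0.57 [518.9 259.8] [82.5 39.9] 73.5 5892
clamp 0.95 [365.6 111.6] [140.8  67.6] 12.2 2603
clamp 0.66 [255.7 274.2] [115.7  60.3] 59.5 4730
casting 0.92 [514.1 228.6] [104.3  50.5] 73.4 5866
[]
[(0.73, array([0.5165, 0.2301, 0.0331])), (0.47, array([0.3457, 0.3327, 0.0151]))]
```

View pics/w1.png

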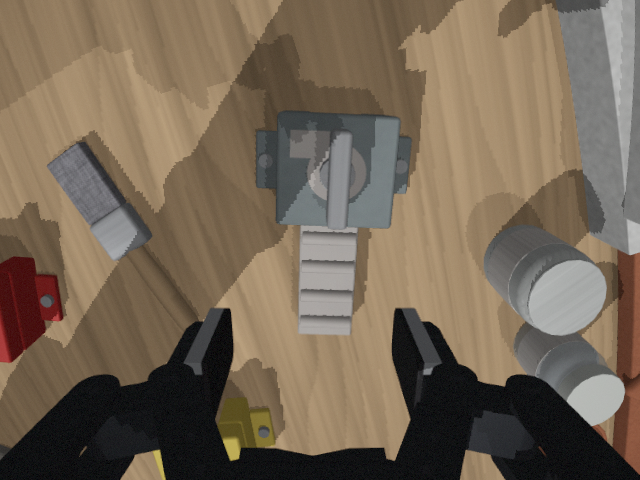

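Wrist view: grey clamp top at about (335,168), wing from (342,131) to (337,227) along the clamp's axis, casting head down to (326,334).

Run:
```python
from h import *
g=grab('wrist')
k=ray(g,[(334,131),(351,132),(346,228),(329,226)],.102); print('knob',k.mean(0),(k[0]+k[1]-k[2]-k[3])/2)
d=(k[0]+k[1]-k[2]-k[3]); print(np.degrees(np.arctan2(d[1],d[0])))
c=ray(g,[(281,111),(399,118),(391,228),(276,223)],.062); print('clamp',c.mean(0)); d=c[0]+c[1]-c[2]-c[3]; print(np.degrees(np.arctan2(d[1],d[0])),np.linalg.norm(d)/2)
d=c[1]+c[2]-c[0]-c[3];print(np.degrees(np.arctan2(d[1],d[0]))+90,np.linalg.norm(d)/2)
h=ray(g,[(300,333),(351,334)],.033); print('head end',h.mean(0))
move([.536,.326,.15],rv(75)); move([.536,.326,.091],rv(75))
```

```text
knob [0.54400142 0.32924252 0.102     ] [0.01778467 0.06036947 0.        ]
73.58518346749705
clamp [0.54418021 0.32880238 0.062     ]
73.06112161862289 0.08316338008160278
72.67168526967268 0.08712813814582789
head end [0.49977373 0.18140193 0.033     ]
off [0.0548 0.0213 0.1906]
turn [-0.0001 -0.0001  0.0053]
off [0.0548 0.0213 0.3086]
turn [-0.0001 -0.0001  0.0053]
```

Run:
```python
from h import *
move([.5435,.329,.12],rv(73.4)); move([.5435,.329,.091],rv(73.4))
```

```text
off [0.0643 0.0343 0.2506]
turn [-0.0001 -0.0001  0.0239]
off [0.0643 0.0343 0.3086]
turn [-0.0001 -0.0001  0.0239]
```

Emit:
carry_out(offset=[[0.064,0.034,0.09],[0.064,0.034,0.18],[0.064,0.034,0.25],[0.064,0.034,0.29],[0.064,0.034,0.308],[0.064,0.034,0.308]], turn=[[0,0,0.024],[0,0,0.024],[0,0,0.024],[0,0,0.024],[0,0,0.024],[0,0,0.024]])

```text
clock: 3.8
tcp_pos: [0.5432, 0.3281, 0.0904]
orientation: [-2.52, -1.875, 0.003]
contact_force: [0.0, -0.9, -0.1]
grip_width: 0.06
```

Run:
```python
from h import *
g=grab('wrist','w2.png'); move([.5435,.329,.091],rv(73.4))
cv2.imwrite('pics/w2.png',cv2.imread('pics/w2.png')[150:])
```

```text
off [ 0.0009 -0.0014  0.0014]
turn [ 0.0001 -0.0002 -0.0013]
```

View pics/w2.png

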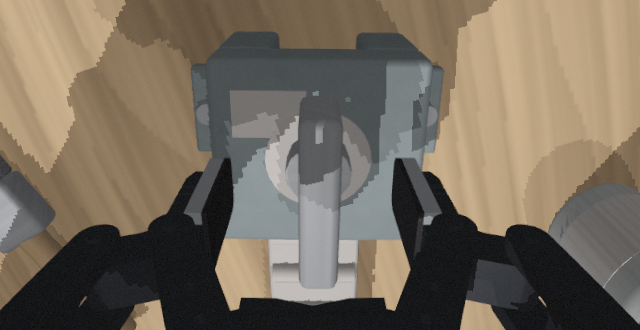

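The wing stands centred between the jaws (about x 320 in the picture, jaws at 232 and 397). Next I'll close on it.

Emit:
carry_out(offset=[[0,0,0],[0,0,0],[0,0,0],[0,0,0],[0,0,0]], turn=[[0,0,0],[0,0,0],[0,0,0],[0,0,0],[0,0,0]], hand=1, force=100)

```text
clock: 4.35
tcp_pos: [0.5455, 0.3283, 0.0928]
orientation: [2.521, 1.873, 0.005]
contact_force: [2.9, -0.6, 5.2]
grip_width: 0.0119
```

Emit:
carry_out(offset=[[0,0,0],[0,0,0],[0,0,0],[0,0,0],[0,0,0],[0,0,0]], turn=[[0,0,-0.05],[0,0,-0.1],[0,0,-0.15],[0,0,-0.2],[0,0,-0.25],[0,0,-0.3]])

```text
clock: 4.95
tcp_pos: [0.5445, 0.3283, 0.0928]
orientation: [2.036, 2.392, 0.003]
contact_force: [-1.0, -1.9, 9.1]
grip_width: 0.0118
```

Run:
```python
from h import *
o=r.get_obs(); print(o['joints'].round(2),o['tcp_pos'],o['moment'],o['contact_force']); move([.5435,.329,.091],rv(73.4))
```

```text
[-0.82  0.59  0.25  1.79 -0.2   0.78 -0.31] [0.54453136 0.32830879 0.09281955] [-0.30846626  0.3758207  -0.01339219] [-0.95990807 -1.91950152  9.05675016]
off [ 0.0017 -0.0018  0.0036]
turn [ 0.0008 -0.0008  0.3001]
```

Emit:
carry_out(offset=[[0,0,0],[0,0,0],[0,0,0],[0,0,0],[0,0,0],[0,0,0],[0,0,0],[0,0,0]], turn=[[0,0,-0.08],[0,0,-0.16],[0,0,-0.24],[0,0,-0.32],[0,0,-0.4],[0,0,-0.48],[0,0,-0.56],[0,0,-0.64]])

```text
clock: 5.75
tcp_pos: [0.543, 0.3271, 0.0928]
orientation: [-0.698, -3.062, 0.003]
contact_force: [-5.3, -5.5, 14.6]
grip_width: 0.0122
```

Run:
```python
from h import *
g=grab('wrist','w3.png')
o=r.get_obs(); print(o['joints'].round(2),o['tcp_pos'],o['moment'],o['contact_force']); move([.5435,.329,.091],rv(73.4))
```

```text
[-0.64  0.58  0.    1.78 -0.    0.79  0.49] [0.5430208  0.32714301 0.09278573] [-1.19629851  1.17611159  0.0415877 ] [-4.50496533 -4.61832457 14.72973936]
off [0.0007 0.0038 0.0036]
turn [-1.600e-03  4.000e-04  9.454e-01]
```

View pics/w3.png

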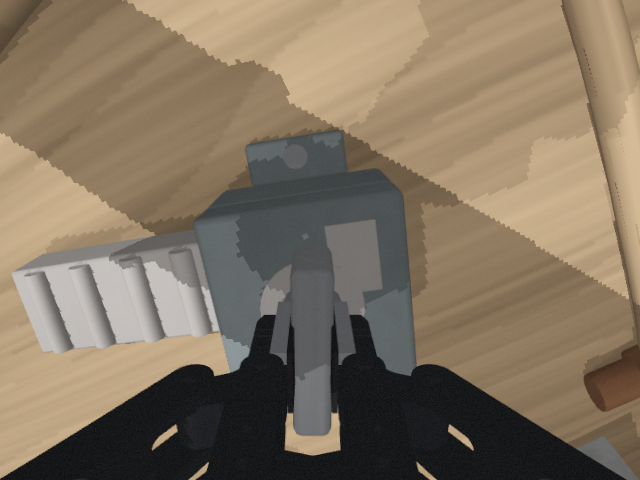

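The wing has turned with the jaws, about 1.42 rad so far, with the casting unmoved. I'll continue in the same grasp.

Emit:
carry_out(offset=[[0,0,0],[0,0,0],[0,0,0],[0,0,0],[0,0,0],[0,0,0],[0,0,0],[0,0,0]], turn=[[0,0,-0.08],[0,0,-0.16],[0,0,-0.24],[0,0,-0.32],[0,0,-0.4],[0,0,-0.48],[0,0,-0.55],[0,0,-0.6]])

```text
clock: 6.6
tcp_pos: [0.5431, 0.3253, 0.0928]
orientation: [0.699, -3.06, 0.006]
contact_force: [-6.3, -8.4, 16.9]
grip_width: 0.012
```

Emit:
carry_out(offset=[[0,0,0],[0,0,0],[0,0,0]], turn=[[0,0,-0.03],[0,0,-0.05],[0,0,-0.05]])

```text
clock: 6.9
tcp_pos: [0.5432, 0.3251, 0.0927]
orientation: [0.809, -3.032, 0.007]
contact_force: [-7.1, -9.2, 17.9]
grip_width: 0.0119
```

Run:
```python
from h import *
g=grab('wrist','w4.png')
o=r.get_obs(); print(o['joints'].round(2),o['tcp_pos'],o['moment'],o['contact_force']); move([.5435,.329,.091],rv(73.4))
k=Ro.from_rotvec(o['orientation']).as_matrix()[:,0]; print('tool x yaw',np.degrees(np.arctan2(k[1],k[0])))
outl(g,'wrist','knob_grip',.102)
```

```text
[-0.47  0.59 -0.24  1.76  0.19  0.81  1.3 ] [0.54320332 0.32512592 0.09274698] [-2.06237644  1.35240139 -0.00427733] [-6.75957065 -9.41722879 17.86490596]
off [-0.0044  0.0064  0.0035]
turn [-4.4000e-03  1.2000e-03  1.5875e+00]
tool x yaw -150.16345098566205
knob_grip 0.65 [540.1 324.5] [72.9 17.6] 29.9 7597
```

Emit:
carry_out(offset=[[0,0,0],[0,0,0],[0,0,0],[0,0,0]], turn=[[0,0,-0.02],[0,0,-0.02],[0,0,-0.02],[0,0,-0.02]])

```text
clock: 7.4
tcp_pos: [0.5432, 0.3251, 0.0928]
orientation: [0.85, -3.021, 0.006]
contact_force: [-6.9, -10.4, 17.1]
grip_width: 0.0123
```

Emit:
carry_out(offset=[[0,0,0],[0,0,0],[0,0,0],[0,0,0],[0,0,-0.08],[0,0,-0.16],[0,0,-0.24],[0,0,-0.3]], turn=[[0,0,0],[0,0,0],[0,0,0],[0,0,0],[0,0,0],[0,0,0],[0,0,0],[0,0,0]], hand=0.2, force=40)

```text
clock: 8.2
tcp_pos: [0.5442, 0.3288, 0.244]
orientation: [-0.856, 3.02, 0.002]
contact_force: [0.3, -0.0, -0.8]
grip_width: 0.0687
```

Run:
```python
from h import *
g=grab('wrist','w4.png')
o=r.get_obs(); print(o['joints'].round(2),o['tcp_pos'],o['contact_force'])
k=Ro.from_rotvec(o['orientation']).as_matrix()[:,0]; print('tool x yaw',np.degrees(np.arctan2(k[1],k[0])))
outl(g,'wrist','knob_grip',.102);outl(g,'wrist','casting',.031)
```

```text
[-0.44  0.42 -0.28  1.64  0.13  1.09  1.37] [0.54601261 0.33024066 0.24905776] [1.36322123 1.01266646 3.51257404]
tool x yaw -148.35358278823594
knob_grip 0.82 [542.4 325.7] [66.7 22. ] 31.6 2235
knob_grip 0.32 [653.2 152.2] [57.4 29.9] 18.1 2181
casting 0.57 [513.1 232.9] [115.1  52.8] 73.8 9536
```

View pics/w4.png

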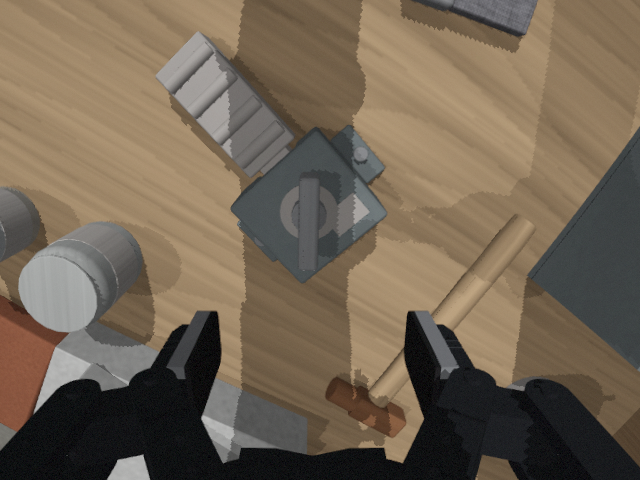

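The knob is open: wing at 211.6° against 73.4° at the start, so about 2.41 rad. The casting is still in place. Next I'll move over the head.

Run:
```python
from h import *
move([.514,.231,.2],rv(73.4))
```

```text
off [ 0.1558 -0.1349  0.0867]
turn [3.9000e-03 1.2000e-03 1.6086e+00]
```

Emit:
carry_out(offset=[[0.04,-0.03,0],[0.08,-0.06,0.02],[0.12,-0.1,0.05],[0.156,-0.135,0.08],[0.156,-0.135,0.08],[0.156,-0.135,0.08],[0.156,-0.135,0.08],[0.156,-0.135,0.08]], turn=[[0,0,0.1],[0,0,0.2],[0,0,0.3],[0,0,0.4],[0,0,0.5],[0,0,0.6],[0,0,0.7],[0,0,0.8]], hand=0.1)

```text
clock: 9.15
tcp_pos: [0.5119, 0.2293, 0.1997]
orientation: [-1.008, -2.973, 0.003]
contact_force: [-0.7, 1.1, -0.3]
grip_width: 0.0773
```

Emit:
carry_out(offset=[[0,0,0],[0,0,0],[0,0,0],[0,0,0],[0,0,0],[0,0,0],[0,0,0],[0,0,0]], turn=[[0,0,0.1],[0,0,0.2],[0,0,0.3],[0,0,0.4],[0,0,0.5],[0,0,0.6],[0,0,0.7],[0,0,0.8]])

```text
clock: 9.95
tcp_pos: [0.5119, 0.2293, 0.1997]
orientation: [2.513, 1.886, -0.004]
contact_force: [-0.5, 0.2, 0.2]
grip_width: 0.0773
```

Run:
```python
from h import *
g=grab('wrist','w5.png'); o=r.get_obs(); print(o['tcp_pos'],o['joints'].round(2))
outl(g,'wrist','casting',.031)
move([.514,.231,.02],rv(73.4))
```

```text
[0.51190044 0.22945683 0.1997178 ] [-0.7   0.34  0.21  1.89 -0.09  0.92 -0.74]
casting 0.9 [514.6 230.6] [111.   50.9] 73.8 9993
off [0.0048 0.0036 0.3597]
turn [-0.0009  0.0015  0.0078]
```

Emit:
carry_out(offset=[[0.005,0.004,0.08],[0.005,0.004,0.16],[0.005,0.004,0.24],[0.005,0.004,0.3],[0.005,0.004,0.34],[0.005,0.004,0.358],[0.005,0.004,0.358]], turn=[[0,0,0.005],[0,0,0.005],[0,0,0.005],[0,0,0.005],[0,0,0.005],[0,0,0.005],[0,0,0.005]])

```text
clock: 10.75
tcp_pos: [0.5144, 0.2311, 0.0209]
orientation: [-2.511, -1.887, 0.005]
contact_force: [-0.1, -0.5, -0.4]
grip_width: 0.0764
```

Emit:
carry_out(offset=[[0,0,0],[0,0,0],[0,0,0],[0,0,0],[0,0,0]], turn=[[0,0,0],[0,0,0],[0,0,0],[0,0,0],[0,0,0]], hand=1, force=30)

```text
clock: 11.25
tcp_pos: [0.5161, 0.2321, 0.0236]
orientation: [2.514, 1.885, 0.003]
contact_force: [-1.6, -0.9, 6.9]
grip_width: 0.0496
```

Emit:
carry_out(offset=[[-0.02,0,-0.003],[-0.05,0,-0.003],[-0.09,0,-0.003],[-0.13,0,-0.003],[-0.17,0,-0.003],[-0.2,0,-0.003],[-0.215,0,-0.003],[-0.22,0,-0.003]], turn=[[0,0,0],[0,0,0],[0,0,0],[0,0,0],[0,0,0],[0,0,0],[0,0,0],[0,0,0]])

```text
clock: 12.05
tcp_pos: [0.4841, 0.1246, 0.0238]
orientation: [2.516, 1.882, -0.001]
contact_force: [0.4, -0.3, -3.6]
grip_width: 0.0489
```

Run:
```python
from h import *
g=grab('wrist','w6.png'); o=r.get_obs(); print(o['tcp_pos'],o['contact_force'])
outl(g,'wrist','casting',.031); outl(g,'wrist','knob_grip',.102)
g=grab('top'); outl(g,'top','casting',.031)
```

```text
[0.48432602 0.12506785 0.02380171] [ 0.80105802 -1.139936   -2.89062473]
casting 0.96 [492.6 155.2] [151.7  49.2] 73.6 56920
casting 0.63 [508.4 226.6] [55.5 32.4] 73.0 183
```

View pics/w6.png

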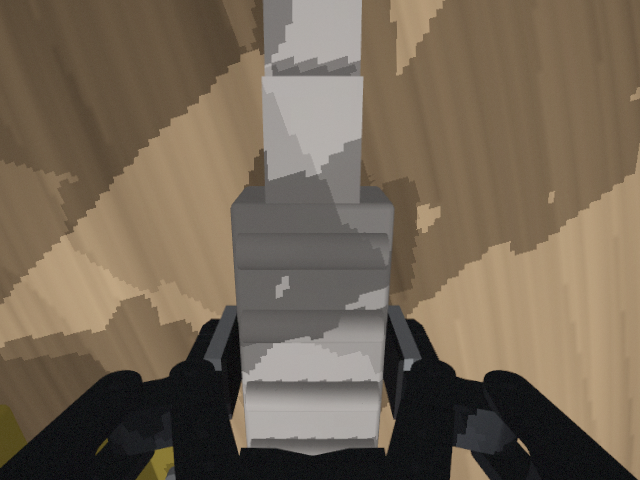

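The casting is out of the passage (head at rows 200–450, tail at rows 0–200) and squarely in the jaws. While I hold it by the head I'll carry it in line with the bay.

Run:
```python
from h import *
move([.552,-.01,.0235],rv(91.7))
```

```text
off [-0.2254  0.2058  0.0004]
turn [ 1.000e-04 -3.000e-04 -2.087e-01]
```

Emit:
carry_out(offset=[[-0.02,0.02,0],[-0.06,0.055,0],[-0.1,0.09,0],[-0.14,0.125,0],[-0.18,0.16,0],[-0.21,0.19,0],[-0.222,0.203,0],[-0.225,0.206,0]], turn=[[0,0,-0.02],[0,0,-0.05],[0,0,-0.08],[0,0,-0.12],[0,0,-0.16],[0,0,-0.19],[0,0,-0.205],[0,0,-0.209]])

```text
clock: 13.1
tcp_pos: [0.5527, -0.0118, 0.0237]
orientation: [2.19, 2.252, 0.0]
contact_force: [-0.7, 0.2, -2.8]
grip_width: 0.0496
```

Emit:
carry_out(offset=[[0,0,0.001],[0,0,0.003],[0,0,0.003],[0,0,0.003]], turn=[[0,0,0],[0,0,0],[0,0,0],[0,0,0]])

```text
clock: 13.5
tcp_pos: [0.5525, -0.0111, 0.0236]
orientation: [2.188, 2.252, 0.001]
contact_force: [-1.3, -4.5, 9.9]
grip_width: 0.0492
```

Down on the bench (+10 N), so I'll release and rise.

Emit:
carry_out(offset=[[0,0,0],[0,0,0],[0,0,0],[0,0,0],[0,0,0]], turn=[[0,0,0],[0,0,0],[0,0,0],[0,0,0],[0,0,0]], hand=0.1)

```text
clock: 14.0
tcp_pos: [0.5517, -0.0105, 0.0222]
orientation: [-2.188, -2.254, 0.0]
contact_force: [-0.5, 0.1, 0.1]
grip_width: 0.0767
```

Emit:
carry_out(offset=[[0,0,-0.06],[0,0,-0.14],[0,0,-0.22],[0,0,-0.32],[-0.08,0,-0.4],[-0.16,0,-0.44],[-0.24,0,-0.44],[-0.32,0,-0.44]], turn=[[0,0,0],[0,0,0],[0,0,0],[0,0,0],[0,0,0],[0,0,0],[0,0,0],[0,0,0]])

```text
clock: 14.8
tcp_pos: [0.5567, -0.1725, 0.2437]
orientation: [2.188, 2.252, 0.002]
contact_force: [1.0, -0.8, 0.9]
grip_width: 0.0767
```

Emit:
carry_out(offset=[[-0.08,0,0],[-0.16,0,0],[-0.24,0,0],[-0.28,0,0],[-0.28,0,0]], turn=[[0,0,0],[0,0,0],[0,0,0],[0,0,0],[0,0,0]])

```text
clock: 15.3
tcp_pos: [0.559, -0.315, 0.2419]
orientation: [2.195, 2.247, -0.003]
contact_force: [0.6, -0.7, -0.9]
grip_width: 0.0769
```

Run:
```python
from h import *
g=grab('wrist','w7.png'); o=r.get_obs(); print(o['tcp_pos'],o['contact_force'], -g['R'].T@g['t'])
outl(g,'wrist','bay',.05); outl(g,'wrist','bay_full',.05); outl(g,'wrist','casting',.031)
g=grab('top'); outl(g,'top','casting',.031)
```

```text
[ 0.55973065 -0.31228922  0.24184254] [ 0.44734784  0.70315406 -0.54128242] [ 0.55701018 -0.23415982  0.37060381]
bay 0.97 [ 558.3 -276.9] [ 88.9 127.6] 1.8 19359
bay 0.68 [ 542.6 -398.5] [250.2  56.7] 6.5 8167
bay_full 0.72 [ 454.2 -241.2] [ 97.2 156.1] 2.3 23123
casting 0.71 [545.6  25.5] [ 52.2 185.6] 1.7 942
casting 0.52 [715.3 -28.6] [96.2 96.4] 27.2 786
```

View pics/w7.png

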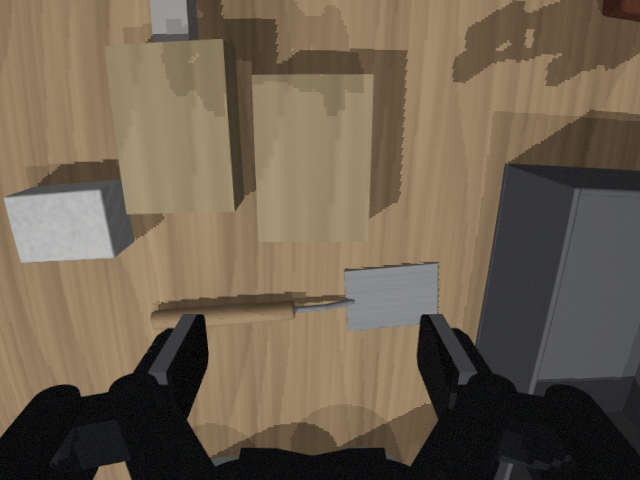

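The empty bay shows clearly at (313,158): origin about (0.558,-0.273), yaw 91.8°. Next I'll go back over the casting's tail.

Emit:
carry_out(offset=[[0.1,0,0],[0.2,0,0],[0.3,0,0],[0.4,0,0],[0.5,0,0],[0.6,0,0],[0.68,0,0],[0.7,0,0]], turn=[[0,0,0],[0,0,0],[0,0,0],[0,0,0],[0,0,0],[0,0,0],[0,0,0],[0,0,0]], hand=0.3)

```text
clock: 16.4
tcp_pos: [0.5495, 0.0464, 0.2426]
orientation: [-2.177, -2.263, -0.003]
contact_force: [-0.3, -0.1, -0.2]
grip_width: 0.0599
```

Run:
```python
from h import *
g=grab('wrist','w8.png'); o=r.get_obs(); print(o['tcp_pos'],o['joints'].round(2))
outl(g,'wrist','casting',.031)
```

```text
[0.54972615 0.04536557 0.24251143] [-0.23  0.28  0.04  1.86 -0.02  1.01 -0.14]
casting 0.65 [550.7  27. ] [ 51.5 190.8] 2.7 10297
```

View pics/w8.png

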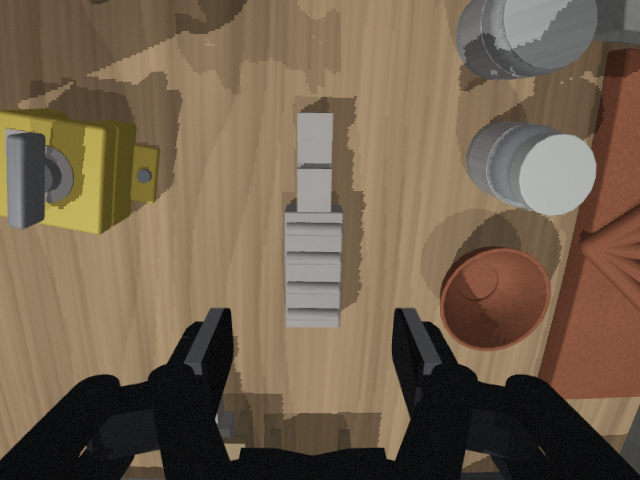

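The casting lies at x≈315 (tail end row 113, head end row 327), in line with the tool.

Run:
```python
from h import *
g=grab('wrist')
a=ray(g,[(315,113.5)],.030)[0]; b=ray(g,[(313,327)],.031)[0]; d=a-b; y=np.degrees(np.arctan2(d[1],d[0])); u=d/np.linalg.norm(d)
O=b+.055*u; print(a,b,np.linalg.norm(d),y,'origin',O,'grip',O+.11*u)
t=O+.11*u; move([t[0],t[1],.022],rv(y))
```

```text
[0.54954428 0.11580569 0.03      ] [ 0.55455228 -0.07199321  0.031     ] 0.18786832202567058 91.5275350447002 origin [ 0.55308614 -0.01701354  0.03070724] grip [0.55015388 0.09294581 0.03012173]
off [0.1068 0.0033 0.4408]
turn [0.0001 0.0002 0.0029]
```

Emit:
carry_out(offset=[[0.05,0.003,0.06],[0.1,0.003,0.14],[0.11,0.003,0.22],[0.11,0.003,0.3],[0.11,0.003,0.37],[0.11,0.003,0.42],[0.11,0.003,0.44],[0.11,0.003,0.44]], turn=[[0,0,0.003],[0,0,0.003],[0,0,0.003],[0,0,0.003],[0,0,0.003],[0,0,0.003],[0,0,0.003],[0,0,0.003]])

```text
clock: 17.35
tcp_pos: [0.5498, 0.0922, 0.0213]
orientation: [-2.196, -2.246, 0.004]
contact_force: [-0.2, 0.4, 0.0]
grip_width: 0.0596
```

Emit:
carry_out(offset=[[0,0,0],[0,0,0],[0,0,0],[0,0,0],[0,0,0],[0,0,0],[0,0,0]], turn=[[0,0,0],[0,0,0],[0,0,0],[0,0,0],[0,0,0],[0,0,0],[0,0,0]], hand=1, force=40)

```text
clock: 18.05
tcp_pos: [0.5514, 0.0941, 0.024]
orientation: [2.194, 2.247, 0.003]
contact_force: [-0.8, -0.1, 7.2]
grip_width: 0.0268
```

Run:
```python
from h import *
o=r.get_obs(); print(o['tcp_pos'],o['contact_force'],o['moment'])
x,y=o['tcp_pos'][:2]
u=np.array([np.cos(np.radians(91.8)),np.sin(np.radians(91.8))]); B=np.array([.5582,-.2734])
# casting origin ~110mm ahead of TCP; line-up first, then in
for s in (.15,.03,.0): T=B+(s+.110)*u; print(s,T); move([*T,.022],rv(91.8))
```

```text
[0.55143338 0.09409556 0.02400799] [-0.82073678 -0.11778303  7.17116995] [-0.24361626  0.23864882 -0.06664091]
0.15 [ 0.5500332  -0.01352829]
off [-0.2151 -0.008   0.0039]
turn [ 0.0018 -0.0003 -0.005 ]
0.03 [ 0.55380249 -0.13346908]
off [-0.4551 -0.0061  0.0038]
turn [ 0.0018 -0.0003 -0.005 ]
0.0 [ 0.55474482 -0.16345428]
off [-0.5151 -0.0057  0.0038]
turn [ 0.0018 -0.0003 -0.005 ]
```

Emit:
carry_out(offset=[[-0.03,-0.007,-0.001],[-0.07,-0.007,-0.002],[-0.11,-0.007,-0.002],[-0.15,-0.007,-0.002],[-0.18,-0.007,-0.002],[-0.21,-0.007,-0.002],[-0.23,-0.007,-0.002],[-0.23,-0.007,-0.002]], turn=[[0,0,-0.003],[0,0,-0.003],[0,0,-0.003],[0,0,-0.003],[0,0,-0.003],[0,0,-0.003],[0,0,-0.003],[0,0,-0.003]])

```text
clock: 18.85
tcp_pos: [0.5503, -0.0232, 0.024]
orientation: [2.19, 2.25, 0.001]
contact_force: [-0.1, -2.7, 6.7]
grip_width: 0.0269
```

Run:
```python
from h import *
o=r.get_obs(); print(o['tcp_pos'],o['contact_force'],o['joints'].round(2))
g=grab('top','t9.png'); outl(g,'top','casting',.031); outl(g,'top','bay',.05)
im=cv2.imread('pics/t9.png')[150:300,300:500]; cv2.imwrite('pics/t9.png',cv2.resize(im,None,fx=4,fy=4,interpolation=cv2.INTER_CUBIC))
```

```text
[ 0.55030297 -0.02316091  0.02400923] [-0.1140654  -2.69271973  6.74860022] [-0.07  0.58 -0.    2.    0.    0.55 -0.05]
casting 0.89 [ 546.2 -151.1] [55.2 71.7] 1.7 367
bay 0.79 [ 551.6 -274.6] [ 97.1 131.9] 1.7 1408
bay 0.32 [580.  474.2] [255.5  89.7] 4.8 833
```

View pics/t9.png

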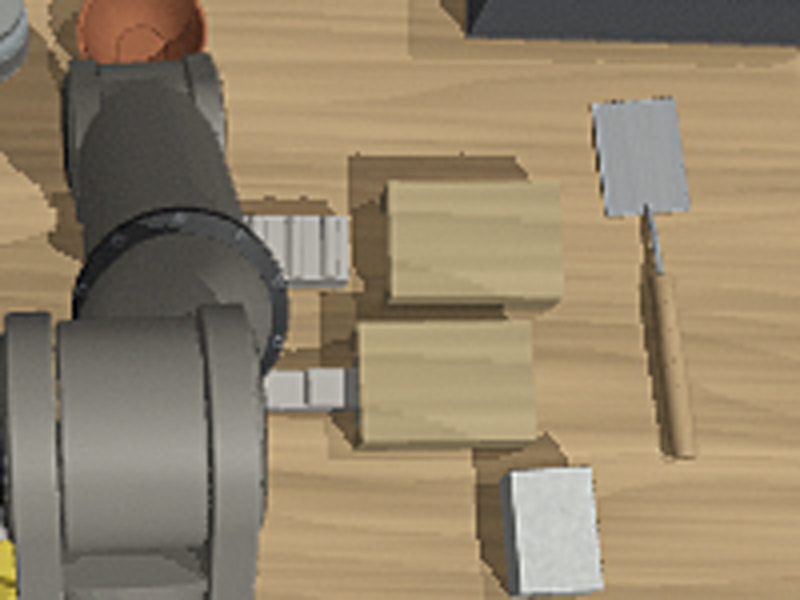

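The head is lined up with the mouth: casting centre about row 245, bay 241 before the height correction. I'll slide it in.

Emit:
carry_out(offset=[[-0.02,0,0],[-0.06,0,0],[-0.1,0,0],[-0.14,0,0],[-0.18,0,0],[-0.22,0,0],[-0.245,0,0],[-0.25,0,0]], turn=[[0,0,0],[0,0,0],[0,0,0],[0,0,0],[0,0,0],[0,0,0],[0,0,0],[0,0,0]])

```text
clock: 19.8
tcp_pos: [0.5536, -0.1472, 0.024]
orientation: [2.19, 2.251, 0.001]
contact_force: [-0.5, 5.8, 8.4]
grip_width: 0.027
```

Emit:
carry_out(offset=[[-0.005,0,0],[-0.01,0,0],[-0.015,0,0],[-0.02,0,0]], turn=[[0,0,0],[0,0,0],[0,0,0],[0,0,0]])

```text
clock: 20.2
tcp_pos: [0.5541, -0.1542, 0.024]
orientation: [-2.186, -2.255, -0.003]
contact_force: [-1.0, 7.2, 7.1]
grip_width: 0.0272
```

Emit:
carry_out(offset=[[-0.005,0,0],[-0.01,0,0],[-0.015,0,0]], turn=[[0,0,0],[0,0,0],[0,0,0]])

```text
clock: 20.5
tcp_pos: [0.5544, -0.1617, 0.024]
orientation: [-2.186, -2.255, -0.003]
contact_force: [0.0, 6.2, 7.1]
grip_width: 0.0268
```

Emit:
carry_out(offset=[[-0.004,0,0],[-0.008,0,0]], turn=[[0,0,0],[0,0,0]])

```text
clock: 20.7
tcp_pos: [0.5546, -0.1657, 0.024]
orientation: [-2.187, -2.255, -0.003]
contact_force: [0.0, 6.5, 7.9]
grip_width: 0.027
```

Still friction only. I'll creep on until the wall shows.

Emit:
carry_out(offset=[[-0.004,0,0],[-0.008,0,0]], turn=[[0,0,0],[0,0,0]])

```text
clock: 20.9
tcp_pos: [0.5546, -0.166, 0.024]
orientation: [-2.182, -2.254, -0.007]
contact_force: [-1.6, 19.5, 13.6]
grip_width: 0.0271
```

Emit:
carry_out(offset=[[-0.004,0,0],[-0.006,0,0]], turn=[[0,0,0],[0,0,0]])

```text
clock: 21.1
tcp_pos: [0.5546, -0.166, 0.024]
orientation: [-2.178, -2.254, -0.009]
contact_force: [-3.0, 24.7, 16.0]
grip_width: 0.027
```

Wall met: the TCP stopped at y=-0.166 and the force rose to 25 N. I'll ease off and let go.

Emit:
carry_out(offset=[[0.006,0,-0.002],[0.01,0,-0.003],[0.01,0,-0.003]], turn=[[0,0,0],[0,0,0],[0,0,0]])

```text
clock: 21.4
tcp_pos: [0.5539, -0.1659, 0.0244]
orientation: [-2.183, -2.256, -0.003]
contact_force: [1.5, 10.3, -1.0]
grip_width: 0.0272
```

Emit:
carry_out(offset=[[0,0,0],[0,0,0],[0,0,0],[0,0,0],[0,0,0]], turn=[[0,0,0],[0,0,0],[0,0,0],[0,0,0],[0,0,0]], hand=0.35)

```text
clock: 21.9
tcp_pos: [0.5537, -0.1699, 0.0248]
orientation: [2.19, 2.253, -0.001]
contact_force: [0.7, -0.4, -0.0]
grip_width: 0.0556
```

Emit:
carry_out(offset=[[0,0,-0.03],[0,0,-0.08],[0,0,-0.16],[0,0,-0.24],[0,0,-0.34],[-0.06,0,-0.44],[-0.14,0,-0.48],[-0.14,0,-0.48]], turn=[[0,0,0],[0,0,0],[0,0,0],[0,0,0],[0,0,0],[0,0,0],[0,0,0],[0,0,0]])

```text
clock: 22.7
tcp_pos: [0.5566, -0.2469, 0.2711]
orientation: [2.19, 2.237, 0.002]
contact_force: [0.4, -0.3, -0.5]
grip_width: 0.0558
```

Run:
```python
from h import *
g=grab('wrist','w10.png'); o=r.get_obs(); print(o['tcp_pos'],o['contact_force'])
outl(g,'wrist','bay',.05); outl(g,'wrist','casting',.03); outl(g,'wrist','casting_done',.03)
```

```text
[ 0.55603004 -0.24378797  0.26859123] [-1.31416843 -0.2894124  -0.7677671 ]
bay 0.83 [ 557.9 -274.1] [ 89.3 135.2] 1.3 14475
casting 0.66 [ 554.5 -176.9] [29.2 76.4] 0.5 3057
casting_done 0.75 [ 451.2 -152.3] [39.5 80.4] 2.9 3947
```

View pics/w10.png

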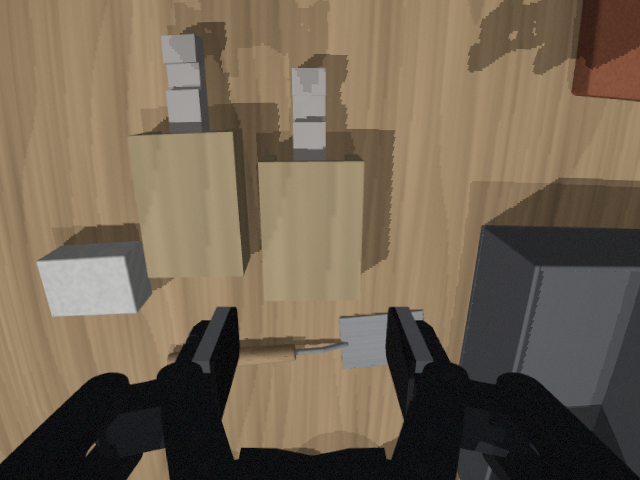

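Run:
```python
from h import *
g=grab('wrist')
u=np.array([np.cos(np.radians(91.8)),np.sin(np.radians(91.8))])
for t,b in (((309.5,68),[(260,162),(363,161)]),((181,35),[(131,136),(233,132)])):
    T=ray(g,[t],.03)[0][:2]; M=ray(g,b,.05)[:,:2].mean(0); d=T-M
    print('tail end from mouth along,lat',d@u, d@np.array([-u[1],u[0]]), '-> casting x',d@u+.06-.135)
T=ray(g,[(309.5,68),(310,158)],.03)[:,:2]; d=T[0]-T[1]; print(np.degrees(np.arctan2(d[1],d[0])))
g=grab('top'); outl(g,'top','knob_grip',.102)
```

```text
tail end from mouth along,lat 0.07360304119051493 0.0015118298266388924 -> casting x -0.0013969588094850938
tail end from mouth along,lat 0.07799049640670708 0.0006204180461533647 -> casting x 0.002990496406707066
91.95733189380236
knob_grip 0.56 [179.5 284.9] [61.7 23. ] 81.5 144
knob_grip 0.54 [565.  459.4] [250.2  86.9] 4.8 899
knob_grip 0.51 [340.7  71. ] [65.8 20.7] 85.9 154
```

```bash
python3 -c "
from h import *
print(r.hand_in()); print(r.get_obs()['clock'])"
```

```text
the job is handed in; nothing more can be done
None
the job is handed in; nothing more can be done
```

The job is handed in at about 23 s of the 66 s allowed, with every step done; no verdict is reported.

- **Knob:** I broke it loose and turned it to its stop. One grasp was enough, although the task says it needs more than one. Measured from pictures right after I let go, it had turned about 2.41 rad.
- **Casting:** I drew it out by the head, set it down in line with the empty bay and let go. I then took it by the tail and slid it in until the head met the back wall, where the force rose to 25 N with no further movement, and released it.

**Last checks:**
- **Position in the bay:** the casting measured about -1 mm along the bay and 1.5 mm off its centre line. It lay within about 0.2° of the bay's axis.
- **Contact:** the gripper was clear, with only about 1 N of residual force reading.
- **Knob at the end:** the final top-camera search did not find this knob; it returned only the two decoy knobs and a false hit. That the knob is still open rests on the earlier measurement and on not having touched it since.
- **Other objects:** nothing else looked moved in the last wrist picture, but I did not measure that for every object.

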